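Clamp the pill organizer in the one-hand holder

ROBOT

A 7-joint arm with a two-finger parallel gripper is mounted at the origin on the work surface. World frame = base frame: x ahead of the robot, y to its left, z up, the work surface at z = 0. Lengths are in m, angles in rad, forces in N, time in s.
With the tool pointing down it reaches from about 0.4 to 0.85 m from the base axis. Payload 4.5 kg.
Tool frame: the origin (TCP) lies on the mounting face of the last link; the fingertips stand 166 mm ahead of it and the grasp point (between the pads) lies 147 mm ahead of it; z points along the fingers, y is the line along which they close (so a half turn about z gives the same grasp; the last joint's range is limited). The gripper opens to 88 mm and grips with 3 to 60 N. Pads are 18 mm wide; open, the fingers measure 123 mm over their backs; the gripper's body (75 mm by 187 mm) begins 45 mm behind the grasp point.
Start: joints at [-1.202, 0.689, -0.195, 1.565, 0.157, 0.902, -0.215], TCP at [0.205, 0.59, 0.405] pointing down, gripper open.
Joint ranges: [-3.01, 3.01], [-0.46, 2.08], [-1.47, 1.51], [0.13, 2.56], [-1, 4.14], [0.04, 2.09], [-2.66, 2.66]. Speed limits (rad/s): [2.57, 2.57, 3.14, 3.14, 3.14, 3.14, 3.14].

INTERFACE

Orientations are given as a unit quaternion [x, y, z, w].
In Python, from plant import r, snapshot gives the robot as it stands. The module is installed in compiled form; this text tells all that it offers.
- The arm moves only by the tool move_arm, never from a script. Its argument "rows" is a list of rows, each a list of 5 numbers: the shift along the tool's x, y, z in m, then the turn about the tool's z in rad, then the finger opening in m, from 0 to 0.0881. In form: [[dx, dy, dz, spin, claw], ...]. A call has 1 to 10 rows; each row shifts and turns the commanded pose from where the row before left it, along the tool's axes as they then stand; what a row does not reach is not made up. A row lasts 1/12 s, in which the tool goes at most 41.7 mm and 7.16 degrees, less where a joint would pass 70% of its speed; a pose out of reach is approached as far as the arm can. A call with a gripper value outside its range is refused whole. The fingers move at their own pace and stop on an object; "newtons" is the grip in N (left out, the last holds). Time passes only in rows, so rows that do not move let the fingers close. It gives the time, the measured TCP pose, the force, the opening and the grip force at its end, in the units of the state.
- r.get_state(): the state, without advancing time (a new reading comes with each control period).
- snapshot(name): name is "scene" or "side" or "wrist"; returns a dict with "color" (384x512x3 uint8, red, green, blue), "depth" (384x512 float32, m along the optical axis (not along the pixel's ray), 0 where there is no reading), "mtx" (3x3 intrinsics, pixels), "eye" and "orientation" of the camera in the world. Camera axes: x right, y up, looking along -z (the intrinsics and any distortion apply to the point x, -y, -z); pixel columns grow to the right and rows downward; lengths in m; the calibration is good to about 2 mm. A picture is of the moment at which its call begins.
- r.finish_job(): hands the job in; it is judged then, once.
The state is a dict: "clock": time; "q": joint angles; "qd": joint speeds; "joint_torque": joint torques, N m; "tool_pos": TCP position; "eef_rot": TCP orientation; "contact_force": force on the tool from outside, world axes, zero at the start; "moment": the same for the moment, N m; "opening": opening from 0.0 (shut) to 1.0 (fully open); "finger_force": force on a finger pad.
Only numpy, scipy, OpenCV 4.12 (cv2) and the standard library are available. Lean on these libraries where they do the work, as an engineer would, in place of code of your own. Each camera call takes 0.05 s, during which the arm holds its last target. There are 200 camera calls.

TASK

Take the pill organizer from the bamboo tray and set it flat on the bed of the blue holding clamp, its long side up against the back fence and its end up against the end stop, and let go of it. Then turn the crank with the red knob clockwise (seen from above) until the pad meets the organizer, and snug it by feel so that it is held firmly but not crushed. Leave the other things where they stand and finish with the clamp tight and the hand away.

Things in the scene. Friction and masses are not known exactly. Their poses are not given: they have to be found in the camera images.
- organizer_center (a point): loose pale grey seven-day pill organizer, a closed flat-topped box 36 mm (its x) by 150 mm (its y) by 28 mm high, 60 to 150 g, lying flat on the bamboo tray (slat tops 14 mm above the table). The point is its centre, 14 mm above its underside. Its two ends are alike; it can be gripped across its short side anywhere along its length
- clamp: holding clamp fixed to the table; origin on the table exactly below the axis of its upright spindle, z up. Grey bed: x -46 to 59 mm, y -44 to 121 mm, its top 12 mm above the table. A blue C-frame holds the spindle: column at x 28 to 54, y -14 to 14 mm, and an arm from it forward to x -16 mm at heights 90 to 110 mm. The throat is open to -x, where the organizer slides in under the pad
- fence (a point): top middle of the back fence's face. In the clamp's frame the face is at x +18 mm and runs from y -41 to 39 mm, standing 12 mm above the bed; the organizer's long side goes against it (beyond y 39 mm there is no fence, so fingers have room there)
- stop (a point): top middle of the end stop's face. In the clamp's frame the face is at y -30 mm, x -28 to 18 mm, standing 12 mm above the bed; one end of the organizer goes against it
- seat (a point): where the organizer's centre lies when it is home against fence and stop (clamp frame x 0, y 45, z 26 mm); its long axis is then along the clamp's y axis and the pad presses on it 45 mm from its centre
- spindle: screw spindle; origin on its axis at its lower collar. It sinks 30 mm per clockwise turn of the crank (4.8 mm per rad) and stays where left. Under it is a rubber pad 26 mm across on a stem screwed out by a different amount each time, so the pad's face is 10 to 18 mm below the origin (not measured) and starts 50 to 64 mm above the table. The rubber gives about 0.13 mm per N
- crank (a joint): angle of the crank on top of the spindle, rad, growing clockwise seen from above (tightening); it sinks with the spindle. It drags with a steady 0.17 Nm, about 6.5 N along the knob's circle; pad force adds about 1.8 N at the knob for each 10 N at the pad. A snug hold is 6 to 32 N at the pad; above about 35 N it creeps back when let go; 50 N cracks the organizer
- knob_grip (a point): upright round red knob on the crank, 16 mm across, 36 mm tall, free to spin, so it can be held while it goes round. The point lies on its axis, 20 mm above its lower end and the steel crank arm's top; nothing of the clamp is higher than that arm. The knob's axis is 26 mm from the spindle's axis. Pressing it down helps it round (10 N down as 1.8 N along the circle)
- tray: bamboo slat tray fixed to the table, 240 mm (x) by 340 mm (y), slat tops 14 mm above the table, rims along its two y ends 10 mm higher; origin under its centre
- pill_bottle: bystander: amber pill bottle with white cap, 42 mm across, 75 mm tall, on the tray; origin under its centre
- spring_clip: bystander: aluminium spring clip, 16 by 75 by 15 mm, lying on the tray; origin under its centre
Things that resemble listed ones, but are neither listed nor needed, are in the scene too. There is more than one size of the part that bears organizer_center; the job needs the larger.

How it is judged:
On the way, in this order (a step that is already met when the one before it is completed fails the run):
1. organizer released, flat on the bed, within 4 mm of the fence and of the end stop, pad not yet touching (x of organizer_center in the frame of clamp between -0.004 and 0.002 m and y of organizer_center in the frame of clamp between 0.043 and 0.049 m and height (world z) of organizer_center below 0.0285 m and angle between the y axis of organizer_center and the y axis of clamp, either way round below 0.08 rad and contact force between each of the fingers, spindle and organizer below 0.2 N), for 0.2 s.
2. pad pressing on the organizer with more than 6 N (contact force between spindle and organizer above 6 N), for 0.2 s.
At the end, for the whole second after the job is handed in: The organizer lies flat on the clamp's bed within 5 mm of the back fence and of the end stop, square to within 5 degrees, with the pad resting on it at 6 to 32 N and the crank at rest (contact force between spindle and organizer between 6 and 32 N and x of organizer_center in the frame of clamp between -0.005 and 0.002 m and y of organizer_center in the frame of clamp between 0.043 and 0.05 m and height (world z) of organizer_center below 0.0285 m and angle between the y axis of organizer_center and the y axis of clamp, either way round below 0.09 rad and velocity of joint crank between -0.05 and 0.05 rad/s); the robot touches nothing.
It fails at once if the organizer is crushed: pad force above 50 N (contact force between spindle and organizer above 50 N).
It fails at once if another thing is disturbed (moved 30 mm or more) (distance of any of pill_bottle, spring_clip, tumbler, cream_jar, massage_roller, soap from where it was at the start of the episode above 0.03 m).
It also fails if it takes over 72 s, if anything falls off the work surface, if the arm or the gripper's body presses on something with over 40 N, if the wrist force passes 120 N, or if a joint passes its speed limit or range.

## Working session

There is one attempt and no reset: what is moved stays moved. The work goes in short steps, Python scripts to look and compute and a tool call to move; the robot and the scene stay as the last step left them, time stands still between calls to the robot, and variables do not carry over. Pictures are saved under pics/ and viewed, at most 10 in all, crops included, and the job is handed in when it is done.

Besides the shell and the picture viewer there is one more tool, called as a command line: name --pt "numbers of a row" for each row, then --argument value for the rest. move_arm: Moves the arm, as the interface text tells. Its arguments: {"type":"object","properties":{"rows":{"type":"array"},"newtons":{"type":"number"}},"required":["rows"]}

```bash
mkdir -p pics; cat > h.py <<'E'
import numpy as np, cv2
from scipy.spatial.transform import Rotation as R
from plant import r, snapshot
def cloud(s):
    d=s["depth"]; K=np.array(s["mtx"]); v,u=np.mgrid[:d.shape[0],:d.shape[1]]
    p=np.stack([(u-K[0,2])/K[0,0]*d,-(v-K[1,2])/K[1,1]*d,-d],-1)
    o=np.array(s["orientation"]); M=R.from_quat(o).as_matrix() if o.size==4 else o.reshape(3,3)
    return p@M.T+np.array(s["eye"])
def save(s,n): cv2.imwrite("pics/"+n,cv2.cvtColor(s["color"],cv2.COLOR_RGB2BGR))
E
python3 - <<'E'
from h import *
for n in ("scene","side"):
    s=snapshot(n); save(s,n+"0.png"); np.savez(n+"0.npz",**s); print(n,s["eye"],s["orientation"],s["mtx"])
print(r.get_state())
a=[cv2.imread(f"pics/{n}0.png") for n in("scene","side")]
E
```

```text
scene [ 0.93915589 -0.25291504  0.86600277] [0.26578057 0.140917   0.47142589 0.8290119 ] [[410.43742954   0.         262.1081463 ]
 [  0.         410.43742954 192.88009121]
 [  0.           0.           1.        ]]
side [ 0.21357161 -0.54714512  0.83224585] [ 0.34551511 -0.08856638 -0.20809085  0.91075436] [[413.2792662    0.         250.49514423]
 [  0.         413.2792662  203.23191338]
 [  0.           0.           1.        ]]
{'clock': 0.1, 'q': array([-1.20222213,  0.68990284, -0.19453649,  1.5662424 ,  0.15732744,
        0.90248596, -0.21511958]), 'qd': array([-0.00027807, -0.00189758, -0.00127226, -0.00386304, -0.00101758,
       -0.00047076,  0.00128035]), 'joint_torque': array([-3.04750676e-03, -5.28507900e+01, -1.27169654e+00, -1.53838027e+01,
       -5.25736890e-02,  1.99051581e-03,  5.17613285e-05]), 'tool_pos': array([0.20526927, 0.59001906, 0.40398809]), 'eef_rot': array([ 1.66563737e-01,  9.86030347e-01, -8.18607167e-04, -7.29401033e-05]), 'contact_force': array([ 0.25125525, -0.36894648, -0.4404584 ]), 'moment': array([ 0.03892344,  0.01631384, -0.03215178]), 'finger_force': 0.0, 'opening': 0.996109238601016}
```

View pics/scene0.png

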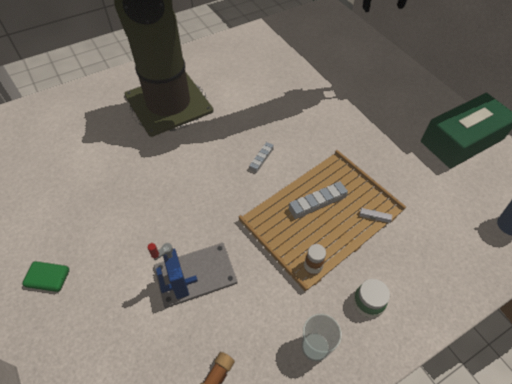

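View pics/side0.png

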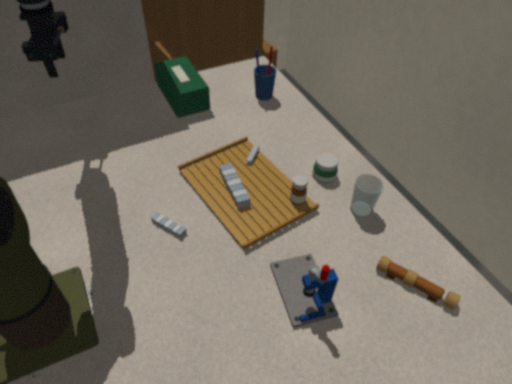

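The scene picture shows the organizer on the tray at (318,200), the small decoy on the table at (262,157), the clamp bed at about (200,273) and the red knob at (153,250). In the side picture the organizer is at (235,186), the bed at (303,288) and the knob at (325,272).

```bash
cat > m.py <<'E'
from h import *
for n,bo,bb in (("scene",(285,180,352,220),(140,225,250,310)),("side",(215,160,255,210),(265,245,350,330))):
    s=dict(np.load(n+"0.npz")); P=cloud(s); c=s["color"]; hsv=cv2.cvtColor(c,cv2.COLOR_RGB2HSV)
    def rect(box,zl,zh,ex=True):
        m=np.zeros(P.shape[:2],bool); m[box[1]:box[3],box[0]:box[2]]=1
        return m&(P[...,2]>zl)&(P[...,2]<zh)&ex
    m=rect(bo,.036,.050,hsv[...,1]<90); q=P[m]; print(n,"org",m.sum(),np.median(q[:,2]),cv2.minAreaRect(q[:,:2].astype(np.float32)*1000))
    m=rect(bb,.006,.018,hsv[...,1]<90); q=P[m]; print(" bed",m.sum(),np.median(q[:,2]),cv2.minAreaRect(q[:,:2].astype(np.float32)*1000))
    red=((hsv[...,0]<8)|(hsv[...,0]>172))&(hsv[...,1]>150)
    m=rect(bb,.05,.25,red); q=P[m]; print(" knob",m.sum(),q.mean(0),q.min(0),q.max(0))
    m=rect(bb,.02,.25,(hsv[...,0]>100)&(hsv[...,0]<130)&(hsv[...,1]>120)); q=P[m]
    print(" blue",m.sum(),q.mean(0)); 
    for a,b in((.02,.03),(.04,.085),(.085,.105),(.105,.117),(.117,.16)):
        k=q[(q[:,2]>a)&(q[:,2]<b)]
        if len(k)>5: print("  ",a,b,len(k),k.mean(0),cv2.minAreaRect(k[:,:2].astype(np.float32)*1000))
E
python3 m.py
```

```text
scene org 774 0.042484772352787026 ((530.98583984375, 170.1256866455078), (147.13623046875, 38.835365295410156), 86.6326675415039)
 bed 2498 0.01271485484249446 ((517.93994140625, -134.9309844970703), (229.53099060058594, 173.791748046875), 78.657958984375)
 knob 45 [ 0.53759958 -0.23583274  0.18285731] [ 0.53081672 -0.24225253  0.16091525] [ 0.54262931 -0.23041031  0.1866375 ]
 blue 367 [ 0.5562213  -0.21404441  0.09367095]
   0.02 0.03 70 [ 0.54089556 -0.21229518  0.02449373] ((542.0819091796875, -221.6682586669922), (88.02857971191406, 36.25314712524414), 44.983394622802734)
   0.105 0.117 293 [ 0.55954588 -0.21458768  0.11039895] ((553.1556396484375, -214.56239318847656), (25.184146881103516, 61.33561325073242), 80.86104583740234)
side org 555 0.042073411620751844 ((529.7721557617188, 169.41067504882812), (149.1532745361328, 36.65013122558594), 86.2854995727539)
 bed 2149 0.01242176943728801 ((542.9972534179688, -173.05499267578125), (168.34616088867188, 105.63484954833984), 79.2646255493164)
 knob 89 [ 0.53073349 -0.2385233   0.1755492 ] [ 0.52593377 -0.24309984  0.15132074] [ 0.53865059 -0.22968721  0.18743936]
 blue 724 [ 0.54597737 -0.22640869  0.06820949]
   0.02 0.03 238 [ 0.53774213 -0.23497947  0.024565  ] ((536.5850830078125, -236.99057006835938), (76.06331634521484, 40.51930236816406), 31.58677101135254)
   0.04 0.085 138 [ 0.56110237 -0.22650747  0.06196371] ((556.4942626953125, -219.13662719726562), (19.74139976501465, 42.1559944152832), 71.83615112304688)
   0.085 0.105 84 [ 0.54914581 -0.22704447  0.0978019 ] ((543.0817260742188, -226.13897705078125), (8.062002182006836, 63.19646072387695), 73.10074615478516)
   0.105 0.117 233 [ 0.54234429 -0.21759637  0.10982503] ((546.4981079101562, -215.3503875732422), (26.11626434326172, 67.7126693725586), 77.9170150756836)
```

move_arm --pt "0 0 0 0.125 0.06" --pt "0 0 0 0.125 0.06" --pt "0 0 0 0.125 0.06" --pt "0 0 0 0.125 0.06" --pt "0 0 0 0.125 0.06" --pt "0 0 0 0.125 0.06" --pt "0 0 0 0.125 0.06" --pt "0 0 0 0.125 0.06" --pt "0 0 0 0.125 0.06" --pt "0 0 0 0.125 0.06"

```text
clock: 0.93
tool_pos: [0.2052, 0.5902, 0.4043]
eef_rot: [0.714, 0.7, -0.0, 0.0]
contact_force: [-0.2, -0.1, 0.3]
opening: 0.681
finger_force: 0.0
```

```bash
cat >> h.py <<'E'
def go(x,y,z,ang):
    "shift/turn (tool axes, as they stand now) to put the GRASP point at x,y,z mm with tool y at ang deg"
    s=r.get_state(); M=R.from_quat(s["eef_rot"]).as_matrix(); g=s["tool_pos"]+.147*M[:,2]
    a=np.degrees(np.arctan2(M[1,1],M[0,1])); d=M.T@(np.array([x,y,z])/1000-g)
    print("clock %.2f grasp"%s["clock"],(g*1000).round(1),"yang %.2f"%a,"tool z",M[:,2].round(4),"| shift mm",(d*1000).round(1),"spin %.3f"%np.radians((a-ang+90)%180-90),"F",s["contact_force"].round(1),"open %.1f grip %.1f"%(s["opening"]*88.1,s["finger_force"]))
E
python3 -c "
from h import *
go(533,210,155,-3.6)"
```

```text
clock 0.93 grasp [205.1 590.  257.3] yang -1.14 tool z [-4.e-04 -9.e-04 -1.e+00] | shift mm [-373.3  335.4  102.5] spin 0.043 F [-0.2 -0.1  0.3] open 60.0 grip 0.0
```

move_arm --pt "-0.025 0.0225 0.005 0.043 0.06" --pt "-0.025 0.0225 0.005 0 0.06" --pt "-0.025 0.0225 0.005 0 0.06" --pt "-0.025 0.0225 0.005 0 0.06" --pt "-0.025 0.0225 0.005 0 0.06" --pt "-0.025 0.0225 0.005 0 0.06" --pt "-0.025 0.0225 0.005 0 0.06" --pt "-0.025 0.0225 0.005 0 0.06" --pt "-0.025 0.0225 0.005 0 0.06" --pt "-0.025 0.0225 0.005 0 0.06"

```text
clock: 1.77
tool_pos: [0.4175, 0.3275, 0.3543]
eef_rot: [0.727, 0.687, -0.0, -0.0]
contact_force: [1.2, -0.1, -0.1]
opening: 0.68
finger_force: 0.0
```

move_arm --pt "-0.025 0.0225 0.01 0 0.06" --pt "-0.025 0.0225 0.01 0 0.06" --pt "-0.025 0.0225 0.01 0 0.06" --pt "-0.025 0.0225 0.01 0 0.06" --pt "-0.02 0.015 0.01 0 0.06" --pt "0 0 0 0 0.06" --pt "0 0 0 0 0.06"

```text
clock: 2.35
tool_pos: [0.5153, 0.2013, 0.3039]
eef_rot: [0.728, 0.685, -0.001, -0.0]
contact_force: [-0.7, -0.1, -0.1]
opening: 0.684
finger_force: 0.0
```

```bash
python3 - <<'E'
from h import *
go(533,210,35,-3.6)
s=snapshot("wrist"); save(s,"w1.png"); P=cloud(s); c=s["color"]; hsv=cv2.cvtColor(c,cv2.COLOR_RGB2HSV)
m=(abs(P[...,2]-.042)<.004)&(hsv[...,1]<90)&(np.hypot(P[...,0]-.53,P[...,1]-.17)<.1)
print(m.sum(),np.median(P[m][:,2]),cv2.minAreaRect(P[m][:,:2].astype(np.float32)*1000),s["eye"])
E
```

```text
clock 2.35 grasp [515.1 201.1 156.9] yang -3.48 tool z [-0.0014 -0.0013 -1.    ] | shift mm [ 10.1  17.5 121.9] spin 0.002 F [-0.7 -0.1 -0.1] open 60.2 grip 0.0
4359 0.04130563562248393 ((531.6363525390625, 185.35092163085938), (116.26829528808594, 36.627967834472656), 85.86309051513672) [0.51914093 0.26678294 0.28314513]
```

View pics/w1.png

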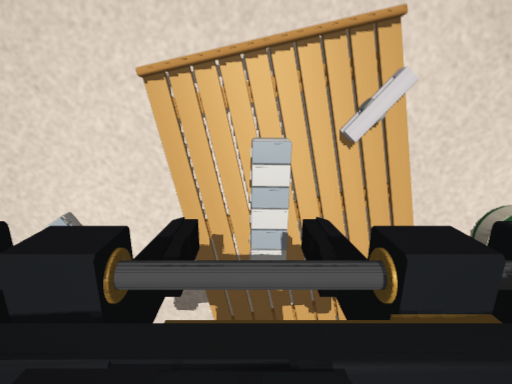

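The wrist picture shows the near half of the organizer at (270,195), centred between the open fingers. The clip at (380,105) is clear of them.

move_arm --newtons 40 --pt "0.005 0.009 0 0.006 0.06" --pt "0.005 0.009 0.01 0 0.06" --pt "0 0 0.02 0 0.06" --pt "0 0 0.025 0 0.06" --pt "0 0 0.025 0 0.06" --pt "0 0 0.02 0 0.06" --pt "0 0 0.0125 0 0.06" --pt "0 0 0.0075 0 0.06" --pt "0 0 0 0 0.06"

```text
clock: 3.15
tool_pos: [0.5326, 0.213, 0.1838]
eef_rot: [0.728, 0.685, -0.001, -0.001]
contact_force: [0.0, 0.9, -0.1]
opening: 0.679
finger_force: 0.0
```

```bash
python3 - <<'E'
from h import *
go(533,210,36,-4)
E
```

```text
clock 3.15 grasp [532.3 213.   36.8] yang -3.51 tool z [-0.0019  0.     -1.    ] | shift mm [-3.   0.9  0.8] spin 0.009 F [ 0.   0.9 -0.1] open 59.8 grip 0.0
```

move_arm --newtons 40 --pt "0 0.0005 0.0005 0.008 0.03" --pt "0 0 0 0 0.03" --pt "0 0 0 0 0.03" --pt "0 0 0 0 0.03" --pt "0 0 0 0 0.03" --pt "0 0 0 0 0.03" --pt "0 0 -0.005 0 0.03" --pt "0 0 -0.015 0 0.03" --pt "0 0 -0.02 0 0.03" --pt "0 0 -0.02 0 0.03"

```text
clock: 3.98
tool_pos: [0.5335, 0.2117, 0.2445]
eef_rot: [0.732, 0.682, -0.001, -0.0]
contact_force: [-0.1, -0.4, -1.3]
opening: 0.405
finger_force: 40.0
```

```bash
python3 - <<'E'
from h import *
O=np.array([529.4,-209.6]); ex=np.array([.982,-.187]); ey=np.array([.187,.982])
p=O-85*ex+(45+44+8)*ey; print(p); go(p[0],p[1],90,-10.8)
E
```

```text
[464.069 -98.451]
clock 3.98 grasp [533.2 211.6  97.5] yang -4.07 tool z [-1.8e-03 -6.0e-04 -1.0e+00] | shift mm [-314.2  -46.9    7.9] spin 0.117 F [-0.1 -0.4 -1.3] open 35.7 grip 40.0
```

move_arm --pt "-0.015 -0.004 0 0 0.03" --pt "-0.03 -0.005 0 0 0.03" --pt "-0.03 -0.005 0 0 0.03" --pt "-0.03 -0.005 0 0 0.03" --pt "-0.03 -0.005 0 0 0.03" --pt "-0.03 -0.005 0 0 0.03" --pt "-0.03 -0.005 0 0 0.03" --pt "-0.03 -0.005 0 0 0.03" --pt "-0.03 -0.005 0 0 0.03" --pt "-0.03 -0.003 0 0 0.03"

```text
clock: 4.82
tool_pos: [0.4659, -0.0703, 0.2443]
eef_rot: [0.732, 0.682, -0.0, -0.0]
contact_force: [0.4, 0.4, -0.7]
opening: 0.403
finger_force: 40.0
```

move_arm --pt "-0.02 0 0 0 0.03" --pt "-0.01 0 0 0.06 0.03" --pt "0 0 0 0.057 0.03" --pt "0 0 0 0 0.03" --pt "0 0 0 0 0.03"

```text
clock: 5.23
tool_pos: [0.465, -0.098, 0.2443]
eef_rot: [0.77, 0.638, 0.0, -0.0]
contact_force: [-0.2, -0.6, -1.8]
opening: 0.405
finger_force: 40.0
```

```bash
python3 - <<'E'
from h import *
go(464,-98.5,42,-10.8)
for n in ("scene","side"):
    s=snapshot(n); np.savez(n+"1.npz",**s); save(s,n+"1.png")
    P=cloud(s); hsv=cv2.cvtColor(s["color"],cv2.COLOR_RGB2HSV)
    B=(np.hypot(P[...,0]-.54,P[...,1]+.19)<.14)
    red=((hsv[...,0]<8)|(hsv[...,0]>172))&(hsv[...,1]>150)&B&(P[...,2]>.14)
    t=P[red&(P[...,2]>.183)]; print("knob top",len(t),t.mean(0) if len(t) else 0, P[red][:,2].max())
    m=(P[...,2]>.07)&(P[...,2]<.1)&(hsv[...,1]<90)&(np.hypot(P[...,0]-.455,P[...,1]+.14)<.12); q=P[m]
    print("org",len(q),q.mean(0),cv2.minAreaRect(q[:,:2].astype(np.float32)*1000))
a=np.hstack([cv2.resize(cv2.imread("pics/scene1.png")[180:330,120:320],(400,300)),cv2.resize(cv2.imread("pics/side1.png")[200:350,210:410],(400,300))]); cv2.imwrite("pics/c1.png",a)
E
```

```text
clock 5.23 grasp [465.  -97.9  97.3] yang -10.71 tool z [ 4.e-04  8.e-04 -1.e+00] | shift mm [-0.8 -0.9 55.3] spin 0.002 F [-0.2 -0.6 -1.8] open 35.7 grip 40.0
knob top 38 [ 0.53647377 -0.23508477  0.18509229] 0.18672026967387378
org 326 [ 0.46339682 -0.17311544  0.09066993] ((462.3518371582031, -172.89053344726562), (93.56732177734375, 159.7242889404297), 43.28853225708008)
knob top 35 [ 0.5302478  -0.23390708  0.18628685] 0.23682884052250786
org 467 [ 0.45422685 -0.1653136   0.09233707] ((460.5397033691406, -162.3012237548828), (98.31515502929688, 171.26670837402344), 21.388986587524414)
```

View pics/c1.png

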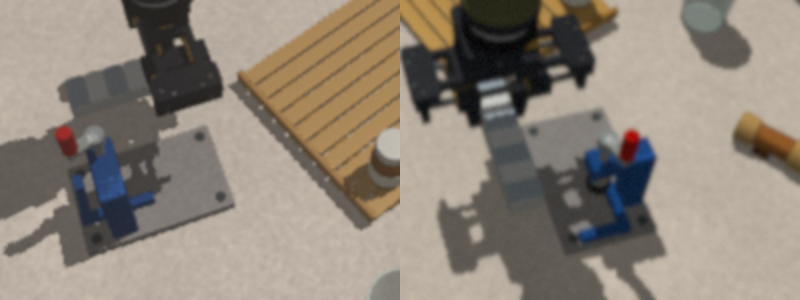

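The left panel (scene) shows the organizer held beside the bed on the robot's side. The right panel (side) shows it over the bed's edge, with the clamp untouched. My height band missed its top face (about 103 mm), so I'm re-measuring.

```bash
python3 - <<'E'
from h import *
ax=np.radians(-10.8); A=np.array([[np.cos(ax),np.sin(ax)],[-np.sin(ax),np.cos(ax)]]); O=np.array([529.4,-209.6])
for n in ("scene","side"):
    s=dict(np.load(n+"1.npz")); P=cloud(s)*1000; hsv=cv2.cvtColor(s["color"],cv2.COLOR_RGB2HSV)
    C=(P[...,:2]-O)@A.T
    m=(P[...,2]>95)&(P[...,2]<110)&(hsv[...,1]<90)&(hsv[...,2]>60)&(C[...,0]<-50)&(C[...,0]>-130)&(C[...,1]<75)&(C[...,1]>-60); q=P[m]
    c=C[m]; print(n,"org",len(q),"z",np.polyfit(c[:,1],q[:,2],1),np.percentile(q[:,2],[5,50,95]),"clampx",np.percentile(c[:,0],[2,98]),"y",np.percentile(c[:,1],[1,50,99]))
    for lo in (-25,0,25,45): 
        k=c[(c[:,1]>lo)&(c[:,1]<lo+15)]; print("   slice",lo,np.percentile(k[:,0],[3,97]).round(1) if len(k) else 0)
    # blue fence/stop tops at z=24
    bl=(hsv[...,0]>100)&(hsv[...,0]<130)&(hsv[...,1]>120)&(abs(P[...,2]-24)<3)&(abs(C[...,0])<60)&(abs(C[...,1])<60)
    for k in C[bl][::12]: print("  ",k.round(0),end="")
    w=dict(np.load(n+"0.npz")); P=cloud(w)*1000; C=(P[...,:2]-O)@A.T
    h=cv2.cvtColor(w["color"],cv2.COLOR_RGB2HSV); m=(abs(P[...,2]-12)<3.5)&(h[...,1]<90)&(abs(C[...,0]-6)<65)&(abs(C[...,1]-38)<95)
    # bed edges
    for lo in(50,70,90): k=C[m&(C[...,1]>lo)&(C[...,1]<lo+15)]; print("\n bed x@y",lo,np.percentile(k[:,0],[1,99]).round(1),end="")
    k=C[m&(abs(C[...,0]-6)<30)]; print(" bed y max",np.percentile(k[:,1],99.5).round(1))
E
```

```text
scene org 579 z [2.03752182e-03 1.01053867e+02] [ 97.02535453 101.36109445 103.67962181] clampx [-101.53846289  -66.33458294] y [-16.35087548  23.75147005  64.78142557]
   slice -25 [-99.8 -66.3]
   slice 0 [-101.1  -67.1]
   slice 25 [-100.5  -66.8]
   slice 45 [-100.8  -66.5]
   [-24. -37.]   [-19. -39.]   [-10. -36.]   [22. 25.]   [28. 31.]   [26. 15.]   [ 22. -21.]
 bed x@y 50 [-44.7  59.3]
 bed x@y 70 [-43.3  59.5]
 bed x@y 90 [-43.9  59.1] bed y max 121.0
side org 719 z [7.08541324e-03 1.00887855e+02] [ 98.34445337 101.19542126 103.47035508] clampx [-102.67631302  -68.30805258] y [-17.69354566  25.03190809  73.84983785]
   slice -25 [-101.6  -68.8]
   slice 0 [-102.2  -68.4]
   slice 25 [-102.4  -69.2]
   slice 45 [-102.4  -69.1]
   [27. 15.]   [27.  4.]   [19.  1.]   [21. -5.]   [ 41. -14.]   [ 39. -14.]   [ 29. -17.]   [ 25. -24.]   [ 23. -31.]   [ 10. -33.]   [  5. -34.]   [-10. -32.]   [ 20. -38.]   [ -2. -36.]   [-24. -33.]   [  7. -41.]   [ -7. -38.]   [-12. -40.]
 bed x@y 50 [-45.3  12. ]
 bed x@y 70 [-45.2  35.2]
 bed x@y 90 [-45.   57.5] bed y max 119.6
```

move_arm --pt "0 0 0.015 0 0.03" --pt "0 0 0.02 0 0.03" --pt "0 0 0.015 0 0.03" --pt "0 0 0.008 0 0.03" --pt "0 0 0.002 0 0.03" --pt "0 0 0 0 0.03"

```text
clock: 5.83
tool_pos: [0.4647, -0.0984, 0.1839]
eef_rot: [0.77, 0.638, -0.0, -0.0]
contact_force: [0.3, -0.2, -0.9]
opening: 0.405
finger_force: 40.0
```

move_arm --pt "0 0.01 0 0 0.03" --pt "0 0.01 0 0 0.03" --pt "0 0.01 0 0 0.03" --pt "0 0.01 0 0 0.03" --pt "0 0.01 0 0 0.03" --pt "0 0.01 0 0 0.03" --pt "0 0.01 0 0 0.03" --pt "0 0.006 0 0 0.03" --pt "0 0.002 0 0 0.03" --pt "0 0 0 0 0.03"

```text
clock: 6.67
tool_pos: [0.5416, -0.1135, 0.1847]
eef_rot: [0.77, 0.638, 0.0, 0.0]
contact_force: [-0.0, -0.9, -0.8]
opening: 0.401
finger_force: 40.0
```

```bash
python3 - <<'E'
from h import *
go(464,-98.5,42,-10.8)
ax=np.radians(-10.8); A=np.array([[np.cos(ax),np.sin(ax)],[-np.sin(ax),np.cos(ax)]]); O=np.array([529.4,-209.6])
s=r.get_state();print("clamp",A@(s["tool_pos"][:2]*1000-O), "Fclamp",A@s["contact_force"][:2])
a=[]
for n in ("scene","side"):
    s=snapshot(n); np.savez(n+"2.npz",**s); save(s,n+"2.png")
    P=cloud(s)*1000; hsv=cv2.cvtColor(s["color"],cv2.COLOR_RGB2HSV); C=(P[...,:2]-O)@A.T
    m=(P[...,2]>38)&(P[...,2]<50)&(hsv[...,1]<70)&(hsv[...,2]>50)&(C[...,0]<35)&(C[...,0]>-40)&(C[...,1]<72)&(C[...,1]>-30)
    c=C[m]; print(n,len(c),np.median(P[m][:,2]),np.percentile(c[:,1],[1,99]))
    for lo in (-25,-10,20,35,50): 
        k=c[(c[:,1]>lo)&(c[:,1]<lo+15)]; print("   slice",lo,np.percentile(k[:,0],[3,97]).round(1) if len(k) else 0)
a=np.hstack([cv2.resize(cv2.imread("pics/scene2.png")[190:320,130:270],(400,372)),cv2.resize(cv2.imread("pics/side2.png")[220:350,240:380],(400,372))]); cv2.imwrite("pics/c2.png",a)
E
```

```text
clock 6.67 grasp [ 541.7 -113.5   37.7] yang -10.77 tool z [ 9.e-04 -0.e+00 -1.e+00] | shift mm [  0.2 -79.1  -4.4] spin 0.001 F [-0.  -0.9 -0.8] open 35.3 grip 40.0
clamp [-6.05231161 96.68960499] Fclamp [ 0.15953131 -0.9093937 ]
scene 361 42.04032846799321 [13.63178577 69.56844506]
   slice -25 [-0.8 11. ]
   slice -10 0
   slice 20 [-23.2  10.8]
   slice 35 [-22.3  10.5]
   slice 50 [-23.2  11.1]
side 500 41.43360550856107 [-18.81243026  71.5883288 ]
   slice -25 [-25.    9.3]
   slice -10 [-24.    7.6]
   slice 20 [-25.1   0.2]
   slice 35 [-24.5   2.8]
   slice 50 [-25.1   8.1]
```

View pics/c2.png

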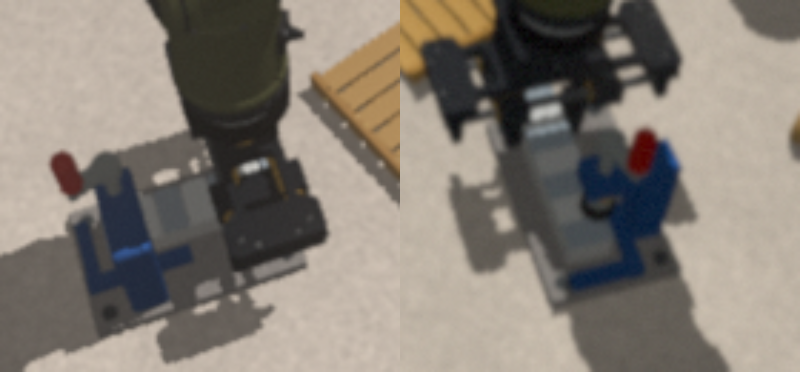

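Both panels show the organizer under the pad, square, just short of the fence and the stop. I'll lower it and ease it home by force.

move_arm --pt "0 0.001 0.001 0 0.03" --pt "0 0.001 0.001 0 0.03" --pt "0 0.001 0.0005 0 0.03" --pt "0 0.001 0 0 0.03" --pt "-0.001 0 0 0 0.03" --pt "-0.002 0 0 0 0.03" --pt "-0.002 0 0 0 0.03" --pt "-0.002 0 0 0 0.03" --pt "-0.001 0 0 0 0.03" --pt "0 0 0 0 0.03"

```text
clock: 7.6
tool_pos: [0.5442, -0.1196, 0.1832]
eef_rot: [0.77, 0.639, 0.002, -0.001]
contact_force: [-1.5, 6.8, 12.5]
opening: 0.405
finger_force: 40.0
```

```bash
cat >> h.py <<'E'
ax=np.radians(-10.8); A=np.array([[np.cos(ax),np.sin(ax)],[-np.sin(ax),np.cos(ax)]]); O=np.array([529.4,-209.6])
def st():
    s=r.get_state(); M=R.from_quat(s["eef_rot"]).as_matrix(); g=(s["tool_pos"]+.147*M[:,2])*1000
    print("t %.2f"%s["clock"],"clamp xy",(A@(g[:2]-O)).round(2),"z %.2f"%g[2],"Fclamp",(A@s["contact_force"][:2]).round(2),"Fz %.2f"%s["contact_force"][2],"open %.1f grip %.1f"%(s["opening"]*88.1,s["finger_force"]))
E
python3 -c "
from h import *
st()"
```

```text
t 7.60 clamp xy [-2.12 91.74] z 36.17 Fclamp [-2.78  6.43] Fz 12.51 open 35.7 grip 40.0
```

move_arm --pt "0 0 -0.001 0 0.03" --pt "-0.001 0 0 0 0.03" --pt "-0.001 0 0 0 0.03" --pt "-0.001 0 0 0 0.03" --pt "0 0 0 0 0.03"

```text
clock: 8.02
tool_pos: [0.5436, -0.1243, 0.1832]
eef_rot: [0.77, 0.638, 0.001, 0.0]
contact_force: [-0.0, 3.0, 5.3]
opening: 0.402
finger_force: 40.0
```

```bash
python3 - <<'E'
from h import *
st()
for n in ("scene","side"):
    s=snapshot(n); np.savez(n+"3.npz",**s); save(s,n+"3.png")
    P=cloud(s)*1000; hsv=cv2.cvtColor(s["color"],cv2.COLOR_RGB2HSV); C=(P[...,:2]-O)@A.T
    m=(P[...,2]>36)&(P[...,2]<50)&(hsv[...,1]<70)&(hsv[...,2]>40)&(C[...,0]<35)&(C[...,0]>-40)&(C[...,1]<72)&(C[...,1]>-40)
    c=C[m]; print(n,len(c),np.median(P[m][:,2]),np.percentile(c[:,1],[1,99]))
    for lo in (-25,-10,20,35,50): 
        k=c[(c[:,1]>lo)&(c[:,1]<lo+15)]; print("   slice",lo,np.percentile(k[:,0],[3,97]).round(1) if len(k) else 0)
    for lo in (-40,-20,0,20,40): k=P[m&(C[...,1]>lo)&(C[...,1]<lo+20)]; print("   z",lo,len(k),np.median(k[:,2]) if len(k) else 0)
E
```

```text
t 8.02 clamp xy [-1.82 86.67] z 36.18 Fclamp [-0.59  2.94] Fz 5.34 open 35.4 grip 40.0
scene 363 40.40115922185028 [-27.3715586  59.3326955]
   slice -25 [-18.1  15.5]
   slice -10 0
   slice 20 [-19.   15.3]
   slice 35 [-18.9  14.9]
   slice 50 [-18.6  14.5]
   z -40 61 40.427949355374416
   z -20 15 40.33659771378573
   z 0 41 40.24873599107115
   z 20 134 40.41715714231342
   z 40 109 40.40115922185028
side 534 40.31945315138602 [-28.78489918  70.99957266]
   slice -25 [-20.4  13.1]
   slice -10 [-20.   13.2]
   slice 20 [-21.    0.5]
   slice 35 [-21.    2.1]
   slice 50 [-20.  13.]
   z -40 78 40.18815268957809
   z -20 136 40.417589658994274
   z 0 57 40.60661317734382
   z 20 87 40.23880615918607
   z 40 103 40.312409373720385
```

move_arm --pt "0 0.0007 -0.0004 0 0.03" --pt "0 0.0007 0 0 0.03" --pt "0 0.0007 0 0 0.03" --pt "0 0.0007 0 0 0.03" --pt "-0.0007 0 0 0 0.03" --pt "-0.0007 0 0 0 0.03" --pt "-0.0007 0 0 0 0.03" --pt "0 0 0 0 0.03"

```text
clock: 8.78
tool_pos: [0.5445, -0.1249, 0.1832]
eef_rot: [0.77, 0.638, 0.0, -0.003]
contact_force: [-3.5, 8.8, 9.5]
opening: 0.41
finger_force: 40.0
```

```bash
python3 -c "
from h import *
st()"
```

```text
t 8.78 clamp xy [-1.65 86.54] z 36.23 Fclamp [-5.13  7.99] Fz 9.48 open 36.1 grip 40.0
```

move_arm --pt "0.0005 -0.0005 0 0 0.036" --pt "0 0 0 0 0.06" --pt "0 0 0 0 0.06" --pt "0 0 0 0 0.06" --pt "0 0 0 0 0.06"

```text
clock: 9.2
tool_pos: [0.5451, -0.128, 0.1829]
eef_rot: [0.771, 0.637, -0.0, 0.0]
contact_force: [0.4, -0.1, -0.1]
opening: 0.671
finger_force: 0.0
```

move_arm --pt "0 0 -0.01 0 0.06" --pt "0 0 -0.02 0 0.06" --pt "0 0 -0.03 0 0.06" --pt "0 0 -0.04 0 0.05" --pt "0 0 -0.04 0 0.05" --pt "0 0 -0.04 0 0.05" --pt "0.02 0 -0.01 0 0.05" --pt "0.03 0 0 0 0.05" --pt "0.03 0 0 0 0.05" --pt "0 0 0 0 0.05"

```text
clock: 10.03
tool_pos: [0.5611, -0.0415, 0.3744]
eef_rot: [0.768, 0.641, 0.003, -0.001]
contact_force: [0.5, 0.2, -1.4]
opening: 0.566
finger_force: 0.0
```

```bash
python3 - <<'E'
from h import *
st()
for n in ("scene","side"):
    s=snapshot(n); np.savez(n+"4.npz",**s); save(s,n+"4.png")
    P=cloud(s)*1000; hsv=cv2.cvtColor(s["color"],cv2.COLOR_RGB2HSV); C=(P[...,:2]-O)@A.T
    m=(P[...,2]>36)&(P[...,2]<50)&(hsv[...,1]<70)&(hsv[...,2]>40)&(C[...,0]<35)&(C[...,0]>-40)&(C[...,1]<140)&(C[...,1]>-40)
    c=C[m]; print(n,len(c),np.median(P[m][:,2]),np.percentile(c[:,1],[0.5,99.5]),cv2.minAreaRect(P[m][:,:2].astype(np.float32)))
    for lo in (-25,-10,20,35,50,70,90,105): 
        k=c[(c[:,1]>lo)&(c[:,1]<lo+15)]; print("   slice",lo,np.percentile(k[:,0],[3,97]).round(1) if len(k) else 0)
    red=((hsv[...,0]<8)|(hsv[...,0]>172))&(hsv[...,1]>150)&(np.hypot(C[...,0],C[...,1])<60)&(P[...,2]>140)&(P[...,2]<195)
    for lo,hi in((150,160),(160,170),(170,182),(182,192)):
        k=red&(P[...,2]>lo)&(P[...,2]<hi); print("   knob",lo,k.sum(),P[k].mean(0).round(1) if k.any() else 0)
    # knob axis by ray through mask centroid at mid height 169
    v,u=np.nonzero(red); K=s["mtx"]; M=R.from_quat(s["orientation"]).as_matrix()
    d=M@np.array([(u.mean()-K[0,2])/K[0,0],-(v.mean()-K[1,2])/K[1,1],-1]); e=np.array(s["eye"]); 
    p=e+d*(.169-e[2])/d[2]; print("   ray",p*1000, "clamp",A@(p[:2]*1000-O))
a=np.hstack([cv2.resize(cv2.imread("pics/scene4.png")[190:320,130:270],(400,372)),cv2.resize(cv2.imread("pics/side4.png")[220:350,240:380],(400,372))]); cv2.imwrite("pics/c4.png",a)
E
```

```text
t 10.03 clamp xy [-1.2000e-01  1.7195e+02] z 227.41 Fclamp [0.42 0.26] Fz -1.39 open 49.9 grip 0.0
scene 770 40.50853853602793 [-27.27869241 118.39314277] ((535.0899658203125, -164.3961181640625), (146.8397674560547, 38.28269958496094), 79.21554565429688)
   slice -25 [-17.4  14.9]
   slice -10 0
   slice 20 [-19.6  14.7]
   slice 35 [-18.1  15. ]
   slice 50 [-18.4  14.9]
   slice 70 [-19.6  15. ]
   slice 90 [-18.6  15.2]
   slice 105 [-19.6  14.8]
   knob 150 0 0
   knob 160 0 0
   knob 170 0 0
   knob 182 0 0
   ray [nan nan nan] clamp [nan nan]
side 802 40.25357697786252 [-28.66014959 117.35311917] ((534.1854858398438, -164.97572326660156), (148.12020874023438, 37.16568374633789), 79.02994537353516)
   slice -25 [-20.6  13.5]
   slice -10 [-20.4  12.7]
   slice 20 [-20.5   0.8]
   slice 35 [-20.8   3.3]
   slice 50 [-20.1  12.8]
   slice 70 [-20.4  13.3]
   slice 90 [-19.9  13.7]
   slice 105 [-21.   12.7]
   knob 150 14 [ 529.7 -239.8  156.3]
   knob 160 24 [ 529.7 -239.8  165.6]
   knob 170 23 [ 529.9 -240.6  176.9]
   knob 182 32 [ 532.1 -238.   184.9]
   ray [ 532.8438107  -237.16985578  169.        ] clamp [  8.54888716 -26.43621206]<stdin>:15: RuntimeWarning: Mean of empty slice.
  ret = ret.dtype.type(ret / rcount)
```

View pics/c4.png

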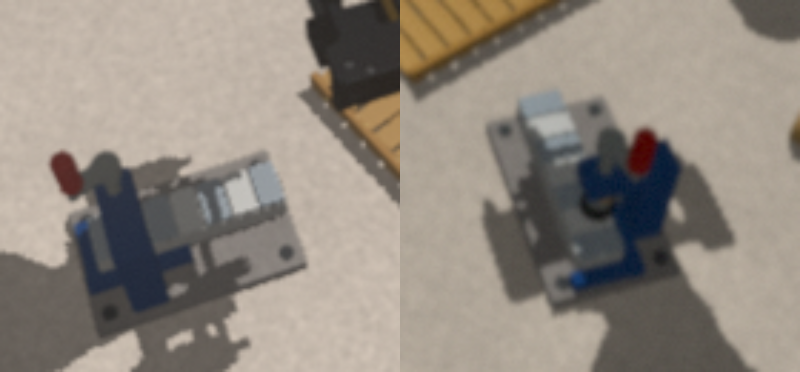

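The organizer lies flat and square at the stop in both panels, but it measures about 3 mm short of the fence. That is close to the limit, so I'll regrip and push it firmly against the fence.

move_arm --pt "-0.03 0 0 0 0.06" --pt "-0.03 0 0 0 0.06" --pt "-0.021 0 0.01 0 0.06" --pt "0 0 0.04 0 0.06" --pt "0 0 0.04 0 0.06" --pt "0 0 0.04 0 0.06" --pt "0 0 0.03 0 0.06" --pt "0 0 0.02 0 0.06" --pt "0 0 0.008 0 0.06" --pt "0 0 0 0 0.06"

```text
clock: 10.97
tool_pos: [0.5439, -0.1293, 0.1836]
eef_rot: [0.771, 0.637, -0.002, -0.001]
contact_force: [-0.3, -0.3, -0.1]
opening: 0.683
finger_force: 0.0
```

```bash
python3 -c "
from h import *
st()"
```

```text
t 10.97 clamp xy [-1.3  81.43] z 36.55 Fclamp [-0.25 -0.32] Fz -0.06 open 60.2 grip 0.0
```

move_arm --newtons 20 --pt "0 0 0 0 0.03" --pt "0 0 0 0 0.03" --pt "0 0 0 0 0.03" --pt "0 0 0 0 0.03" --pt "0 0 -0.0003 0 0.03" --pt "0 0 0 0 0.03"

```text
clock: 11.47
tool_pos: [0.5452, -0.1281, 0.1865]
eef_rot: [0.77, 0.638, 0.0, 0.001]
contact_force: [-0.8, -0.7, 7.1]
opening: 0.407
finger_force: 19.9
```

```bash
python3 -c "
from h import *
st()"
```

```text
t 11.47 clamp xy [ 0.52 83.  ] z 39.45 Fclamp [-0.69 -0.84] Fz 7.14 open 35.9 grip 19.9
```

move_arm --pt "0 0.001 0 0 0.03" --pt "0 0.001 0 0 0.03" --pt "0 0.001 0 0 0.03" --pt "0 0 0 0 0.03" --pt "0 0 0 0 0.03"

```text
clock: 11.88
tool_pos: [0.5463, -0.1283, 0.1865]
eef_rot: [0.77, 0.638, -0.001, -0.002]
contact_force: [-6.9, 2.1, 13.1]
opening: 0.403
finger_force: 19.9
```

```bash
python3 -c "
from h import *
st()"
```

```text
t 11.88 clamp xy [ 0.71 83.02] z 39.50 Fclamp [-7.16  0.72] Fz 13.08 open 35.5 grip 19.9
```

move_arm --pt "-0.001 0 0 0 0.03" --pt "-0.001 0 0 0 0.03" --pt "-0.0005 -0.001 0 0 0.036" --pt "0 -0.001 0 0 0.06" --pt "0 0 0 0 0.06" --pt "0 0 0 0 0.06" --pt "0 0 -0.01 0 0.06" --pt "0 0 -0.02 0 0.06" --pt "0 0 -0.03 0 0.06" --pt "0 0 -0.04 0 0.05"

```text
clock: 12.72
tool_pos: [0.5446, -0.1307, 0.2851]
eef_rot: [0.77, 0.638, -0.002, -0.002]
contact_force: [0.5, 0.2, -0.4]
opening: 0.632
finger_force: 0.0
```

move_arm --pt "0 0 -0.04 0 0.05" --pt "0 0 -0.04 0 0.05" --pt "0.02 0 -0.01 0 0.05" --pt "0.03 0 0 0 0.05" --pt "0.03 0 0 0 0.05" --pt "0.02 0 0 0 0.05" --pt "0 0 0 0 0.05" --pt "0 0 0 0 0.05"

```text
clock: 13.38
tool_pos: [0.5642, -0.0315, 0.3759]
eef_rot: [0.77, 0.639, 0.0, 0.0]
contact_force: [-0.5, -0.4, 0.1]
opening: 0.566
finger_force: 0.0
```

```bash
python3 - <<'E'
from h import *
st()
for n in ("scene","side"):
    s=snapshot(n); np.savez(n+"5.npz",**s); save(s,n+"5.png")
    P=cloud(s)*1000; hsv=cv2.cvtColor(s["color"],cv2.COLOR_RGB2HSV); C=(P[...,:2]-O)@A.T
    m=(P[...,2]>36)&(P[...,2]<50)&(hsv[...,1]<70)&(hsv[...,2]>40)&(C[...,0]<35)&(C[...,0]>-40)&(C[...,1]<140)&(C[...,1]>-40)
    c=C[m]; print(n,len(c),np.median(P[m][:,2]),np.percentile(c[:,1],[0.5,99.5]),cv2.minAreaRect(P[m][:,:2].astype(np.float32)))
    for lo in (-25,20,50,90,105): 
        k=c[(c[:,1]>lo)&(c[:,1]<lo+15)]; print("   slice",lo,np.percentile(k[:,0],[3,97]).round(1) if len(k) else 0)
    b=(abs(P[...,2]-12)<3.5)&(hsv[...,1]<90)
    for lo in(20,50,90): k=C[b&(C[...,1]>lo)&(C[...,1]<lo+15)&(abs(C[...,0]-6)<60)]; print("   bed",np.percentile(k[:,0],[1,99]).round(1))
    # dark/red knob
    red=((hsv[...,0]<8)|(hsv[...,0]>172))&(hsv[...,1]>110)&(np.hypot(C[...,0],C[...,1])<60)&(P[...,2]>145)&(P[...,2]<195)
    k=P[red]; print("   knob",red.sum(),k.mean(0).round(1),k[:,2].max(),k[:,2].min()); k=k[k[:,2]>182]; print("   top",len(k),k.mean(0).round(1),A@(k.mean(0)[:2]-O))
    v,u=np.nonzero(red); K=s["mtx"]; M=R.from_quat(s["orientation"]).as_matrix()
    d=M@np.array([(u.mean()-K[0,2])/K[0,0],-(v.mean()-K[1,2])/K[1,1],-1]); e=np.array(s["eye"]); 
    p=e+d*(.169-e[2])/d[2]; print("   ray",p*1000, "clamp",A@(p[:2]*1000-O))
E
```

```text
t 13.38 clamp xy [  0.84 181.45] z 228.88 Fclamp [-0.38 -0.49] Fz 0.09 open 49.9 grip 0.0
scene 777 40.61272296767249 [-27.18803316 118.31277432] ((536.853759765625, -164.62197875976562), (146.85360717773438, 37.85683822631836), 78.51134490966797)
   slice -25 [-18.   15.8]
   slice 20 [-17.2  16.7]
   slice 50 [-16.1  16.8]
   slice 90 [-15.8  17. ]
   slice 105 [-17.   17.3]
   bed [-43.1  59.9]
   bed [-44.5  59.7]
   bed [-44.6  59.2]
   knob 91 [ 539.4 -236.2  174.6] 187.5610494707396 151.19831192481558
   top 38 [ 536.9 -236.2  184.9] [ 12.38044325 -24.70382926]
   ray [ 536.12119261 -236.03600157  169.        ] clamp [ 11.55575454 -24.70832139]
side 779 40.21606023456681 [-28.64587141 117.68072315] ((536.016357421875, -165.14126586914062), (147.31436157226562, 36.42225646972656), 78.28809356689453)
   slice -25 [-18.9  13.9]
   slice 20 [-18.9   0.4]
   slice 50 [-18.3  14.7]
   slice 90 [-17.7  15.7]
   slice 105 [-17.7  16.4]
   bed [-45.   35.8]
   bed [-45.9 -18.2]
   bed [-45.4  57.5]
   knob 107 [ 530.8 -238.9  173.2] 187.59707006536064 151.47983065247328
   top 36 [ 532.6 -237.2  184.8] [  8.29678477 -26.55032084]
   ray [ 532.84031169 -236.90652382  169.        ] clamp [  8.49610664 -26.17820009]
```

The organizer is now against the fence, about 1 mm off and 1° out of square. The knob axis is near (534.5, -236.5), with its top at 187 mm, so I'll go there next.

```bash
python3 -c "
from h import *
go(534.5,-236.5,228,-10.8)"
```

```text
clock 13.48 grasp [563.8 -34.3 228.6] yang -10.87 tool z [-2.0e-04 -1.5e-03 -1.0e+00] | shift mm [-204.2    9.3    0.9] spin -0.001 F [-0.4 -0.9 -1.1] open 50.0 grip 0.0
```

move_arm --newtons 15 --pt "-0.02 0.001 0 0 0.05" --pt "-0.03 0.001 0 0 0.05" --pt "-0.03 0.001 0 0 0.05" --pt "-0.03 0.001 0 0 0.05" --pt "-0.03 0.001 0 0 0.05" --pt "-0.03 0.001 0 0 0.05" --pt "-0.02 0.002 0 0 0.05" --pt "-0.014 0.001 0 0 0.05" --pt "0 0 0 0 0.05" --pt "0 0 0 0 0.05"

```text
clock: 14.32
tool_pos: [0.5344, -0.2352, 0.3753]
eef_rot: [0.771, 0.637, 0.0, -0.0]
contact_force: [0.2, 0.2, -0.1]
opening: 0.563
finger_force: 0.0
```

```bash
python3 - <<'E'
from h import *
go(534.5,-236.5,175,-10.8); st()
s=snapshot("wrist"); save(s,"w5.png"); P=cloud(s)*1000; hsv=cv2.cvtColor(s["color"],cv2.COLOR_RGB2HSV)
red=((hsv[...,0]<8)|(hsv[...,0]>172))&(hsv[...,1]>110)&(P[...,2]>120)
k=P[red]; print(len(k)); 
if len(k): t=k[k[:,2]>182]; print(k.min(0),k.max(0),len(t),t.mean(0) if len(t) else 0,cv2.minEnclosingCircle(t[:,:2].astype(np.float32)) if len(t) else 0)
E
```

```text
clock 14.32 grasp [ 534.4 -235.1  228.3] yang -10.90 tool z [-3.e-04  5.e-04 -1.e+00] | shift mm [-1.3  0.4 53.3] spin -0.002 F [ 0.2  0.2 -0.1] open 49.6 grip 0.0
t 14.32 clamp xy [  9.67 -24.15] z 228.28 Fclamp [0.17 0.24] Fz -0.06 open 49.6 grip 0.0
630
[ 527.89708416 -242.70750322  145.01350445] [ 546.75484898 -170.75556008  354.63507499] 362 [ 535.02295093 -234.84260353  184.5924009 ] ((539.5120849609375, -206.51763916015625), 36.48822021484375)
```

View pics/w5.png

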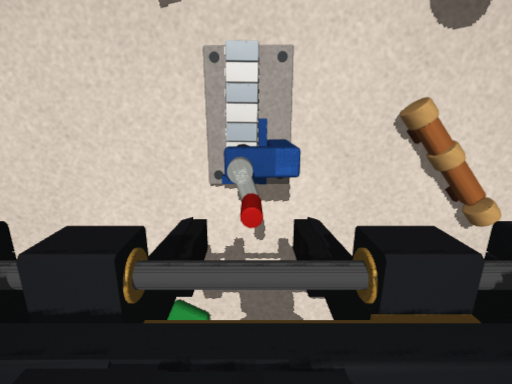

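The wrist picture shows the red knob top at (251,210) between the fingers, the crank hub at (240,170) and the organizer tidy along the fence.

move_arm --pt "-0.001 0 0.01 0 0.05" --pt "0 0 0.015 0 0.05" --pt "0 0 0.015 0 0.05" --pt "0 0 0.01 0 0.05" --pt "0 0 0.003 0 0.05" --pt "0 0 0 0 0.05" --pt "0 0 0 0 0.01" --pt "0 0 0 0 0.01" --pt "0 0 0 0 0.01" --pt "0 0 0 0 0.01"

```text
clock: 15.2
tool_pos: [0.5349, -0.2356, 0.323]
eef_rot: [0.77, 0.638, 0.0, 0.001]
contact_force: [-1.6, 0.2, -0.1]
opening: 0.285
finger_force: 0.0
```

```bash
python3 -c "
from h import *
go(534.5,-236.5,175,-10.8);st()"
```

```text
clock 15.20 grasp [ 535.1 -235.7  176. ] yang -10.78 tool z [ 1.3e-03 -4.0e-04 -1.0e+00] | shift mm [-0.9 -0.4  1. ] spin 0.000 F [-1.6  0.2 -0.1] open 25.1 grip 0.0
t 15.20 clamp xy [ 10.47 -24.53] z 176.03 Fclamp [-1.64 -0.09] Fz -0.06 open 25.1 grip 0.0
```

move_arm --newtons 35 --pt "0 0 0 0 0.01" --pt "0 0 0 0 0.01" --pt "0 0 0 0 0.01" --pt "0 0 0 0 0.01"

```text
clock: 15.53
tool_pos: [0.5349, -0.2357, 0.3227]
eef_rot: [0.77, 0.638, 0.0, 0.0]
contact_force: [1.0, -0.8, 1.3]
opening: 0.169
finger_force: 35.0
```

```bash
cat >> h.py <<'E'
def arc(phi,step,n,rad=26.):
    f=phi-step*np.arange(n+1); p=rad*np.c_[np.sin(f),np.cos(f)]; d=np.diff(p,axis=0)
    print([[round(a/1000,4),round(b/1000,4),round(4.8*step/1000,4),0,.01] for a,b in d], "end phi",f[-1].round(3))
E
python3 -c "
from h import *
st(); arc(-1.18,.15,10); arc(-2.68,.15,10)"
```

```text
t 15.53 clamp xy [ 10.45 -24.58] z 175.72 Fclamp [ 1.14 -0.64] Fz 1.26 open 14.9 grip 35.0
[[np.float64(-0.0012), np.float64(-0.0037), 0.0007, 0, 0.01], [np.float64(-0.0006), np.float64(-0.0038), 0.0007, 0, 0.01], [np.float64(-0.0001), np.float64(-0.0039), 0.0007, 0, 0.01], [np.float64(0.0005), np.float64(-0.0039), 0.0007, 0, 0.01], [np.float64(0.0011), np.float64(-0.0037), 0.0007, 0, 0.01], [np.float64(0.0016), np.float64(-0.0035), 0.0007, 0, 0.01], [np.float64(0.0021), np.float64(-0.0033), 0.0007, 0, 0.01], [np.float64(0.0026), np.float64(-0.0029), 0.0007, 0, 0.01], [np.float64(0.003), np.float64(-0.0025), 0.0007, 0, 0.01], [np.float64(0.0033), np.float64(-0.002), 0.0007, 0, 0.01]] end phi -2.68
[[np.float64(0.0036), np.float64(-0.0015), 0.0007, 0, 0.01], [np.float64(0.0038), np.float64(-0.0009), 0.0007, 0, 0.01], [np.float64(0.0039), np.float64(-0.0003), 0.0007, 0, 0.01], [np.float64(0.0039), np.float64(0.0002), 0.0007, 0, 0.01], [np.float64(0.0038), np.float64(0.0008), 0.0007, 0, 0.01], [np.float64(0.0036), np.float64(0.0014), 0.0007, 0, 0.01], [np.float64(0.0034), np.float64(0.0019), 0.0007, 0, 0.01], [np.float64(0.0031), np.float64(0.0024), 0.0007, 0, 0.01], [np.float64(0.0027), np.float64(0.0028), 0.0007, 0, 0.01], [np.float64(0.0022), np.float64(0.0032), 0.0007, 0, 0.01]] end phi -4.18
```

move_arm --pt "-0.0012 -0.0037 0.0007 0 0.01" --pt "-0.0006 -0.0038 0.0007 0 0.01" --pt "-0.0001 -0.0039 0.0007 0 0.01" --pt "0.0005 -0.0039 0.0007 0 0.01" --pt "0.0011 -0.0037 0.0007 0 0.01" --pt "0.0016 -0.0035 0.0007 0 0.01" --pt "0 0 0 0 0.01"

```text
clock: 16.12
tool_pos: [0.5142, -0.2306, 0.319]
eef_rot: [0.77, 0.638, 0.002, 0.003]
contact_force: [5.3, -2.0, 0.9]
opening: 0.172
finger_force: 35.0
```

```bash
cat >> h.py <<'E'
def tq():
    s=r.get_state(); M=R.from_quat(s["eef_rot"]).as_matrix(); g=(s["tool_pos"]+.147*M[:,2])*1000; p=A@(g[:2]-O); F=A@s["contact_force"][:2]
    u=p/np.hypot(*p); t=np.array([u[1],-u[0]])
    print("rad %.2f phi %.3f z %.2f Ftang(resist) %.2f Frad %.2f Fz %.2f"%(np.hypot(*p),np.arctan2(p[1],p[0]),g[2],-F@t,F@u,s["contact_force"][2]),"clock %.2f"%s["clock"])
E
python3 -c "
from h import *
st(); tq()"
```

```text
t 16.12 clamp xy [-10.11 -23.62] z 171.99 Fclamp [ 5.54 -0.95] Fz 0.89 open 15.1 grip 35.0
rad 25.69 phi -1.975 z 171.99 Ftang(resist) 5.46 Frad -1.30 Fz 0.89 clock 16.12
```

move_arm --pt "0.0021 -0.0033 0.0007 0 0.01" --pt "0.0026 -0.0029 0.0007 0 0.01" --pt "0.003 -0.0025 0.0007 0 0.01" --pt "0.0033 -0.002 0.0007 0 0.01" --pt "0.0036 -0.0015 0.0007 0 0.01" --pt "0.0038 -0.0009 0.0007 0 0.01" --pt "0 0 0 0 0.01"

```text
clock: 16.7
tool_pos: [0.504, -0.2109, 0.3147]
eef_rot: [0.771, 0.637, 0.0, 0.002]
contact_force: [2.9, -4.2, 2.3]
opening: 0.168
finger_force: 35.0
```

```bash
python3 -c "
from h import *
tq()"
```

```text
rad 24.97 phi -2.883 z 167.71 Ftang(resist) 4.41 Frad -2.64 Fz 2.29 clock 16.70
```

move_arm --pt "0.0039 -0.0003 0.0007 0 0.01" --pt "0.0039 0.0002 0.0007 0 0.01" --pt "0 0 0 0 0.01"

```text
clock: 16.95
tool_pos: [0.5049, -0.2032, 0.3132]
eef_rot: [0.771, 0.637, -0.0, 0.002]
contact_force: [1.6, -5.4, 4.0]
opening: 0.167
finger_force: 35.0
```

```bash
python3 -c "
from h import *
tq()"
```

```text
rad 24.97 phi 3.088 z 166.24 Ftang(resist) 4.82 Frad -2.89 Fz 4.05 clock 16.95
```

move_arm --pt "0.0038 0.0008 0.0005 0 0.01" --pt "0.0036 0.0014 0.0006 0 0.01" --pt "0 0 0 0 0.01" --pt "0 0 0 0 0.01"

```text
clock: 17.28
tool_pos: [0.508, -0.1963, 0.3118]
eef_rot: [0.771, 0.637, -0.001, 0.001]
contact_force: [0.0, -4.7, 5.6]
opening: 0.171
finger_force: 35.0
```

```bash
python3 -c "
from h import *
tq()"
```

```text
rad 25.10 phi 2.781 z 164.81 Ftang(resist) 3.97 Frad -2.43 Fz 5.64 clock 17.28
```

move_arm --pt "0.0034 0.0019 0.0006 0 0.01" --pt "0.0031 0.0024 0.0007 0 0.01" --pt "0 0 0 0 0.01" --pt "0 0 0 0 0.01"

```text
clock: 17.62
tool_pos: [0.5131, -0.1902, 0.3103]
eef_rot: [0.771, 0.637, -0.001, -0.0]
contact_force: [-0.4, -4.1, 5.1]
opening: 0.168
finger_force: 35.0
```

```bash
python3 -c "
from h import *
tq(); arc(-3.88,.15,10)"
```

```text
rad 25.37 phi 2.464 z 163.34 Ftang(resist) 3.01 Frad -2.87 Fz 5.10 clock 17.62
[[np.float64(0.0027), np.float64(0.0028), 0.0007, 0, 0.01], [np.float64(0.0022), np.float64(0.0032), 0.0007, 0, 0.01], [np.float64(0.0017), np.float64(0.0035), 0.0007, 0, 0.01], [np.float64(0.0012), np.float64(0.0037), 0.0007, 0, 0.01], [np.float64(0.0006), np.float64(0.0038), 0.0007, 0, 0.01], [np.float64(0.0), np.float64(0.0039), 0.0007, 0, 0.01], [np.float64(-0.0006), np.float64(0.0039), 0.0007, 0, 0.01], [np.float64(-0.0011), np.float64(0.0037), 0.0007, 0, 0.01], [np.float64(-0.0017), np.float64(0.0035), 0.0007, 0, 0.01], [np.float64(-0.0022), np.float64(0.0032), 0.0007, 0, 0.01]] end phi -5.38
```

move_arm --pt "0.0027 0.0028 0.0005 0 0.01" --pt "0.0022 0.0032 0.0006 0 0.01"

```text
clock: 17.78
tool_pos: [0.5189, -0.1865, 0.3092]
eef_rot: [0.771, 0.637, -0.002, -0.001]
contact_force: [-3.6, -3.0, 7.9]
opening: 0.17
finger_force: 35.0
```

```bash
python3 -c "
from h import *
tq()"
```

```text
rad 25.52 phi 2.208 z 162.15 Ftang(resist) 4.52 Frad -1.12 Fz 7.91 clock 17.78
```

move_arm --pt "0.0017 0.0035 0.0005 0 0.01" --pt "0.0012 0.0037 0.0006 0 0.01"

```text
clock: 17.95
tool_pos: [0.5262, -0.1842, 0.3078]
eef_rot: [0.771, 0.637, -0.002, -0.002]
contact_force: [-5.1, -1.1, 8.0]
opening: 0.168
finger_force: 35.0
```

```bash
python3 -c "
from h import *
tq()"
```

```text
rad 25.81 phi 1.916 z 160.83 Ftang(resist) 5.17 Frad -0.28 Fz 7.96 clock 17.95
```

move_arm --pt "0.0006 0.0038 0.0003 0 0.01" --pt "0 0.0039 0.0003 0 0.01"

```text
clock: 18.12
tool_pos: [0.5335, -0.1842, 0.3068]
eef_rot: [0.77, 0.638, -0.002, -0.004]
contact_force: [-4.6, 0.4, 5.8]
opening: 0.17
finger_force: 35.0
```

```bash
python3 -c "
from h import *
tq()"
```

```text
rad 25.94 phi 1.648 z 159.77 Ftang(resist) 4.65 Frad -0.16 Fz 5.77 clock 18.12
```

move_arm --pt "-0.0006 0.0039 0.0004 0 0.01" --pt "-0.0011 0.0037 0.0005 0 0.01"

```text
clock: 18.28
tool_pos: [0.5406, -0.1861, 0.3055]
eef_rot: [0.77, 0.638, -0.002, -0.005]
contact_force: [-4.6, 3.3, 5.6]
opening: 0.172
finger_force: 35.0
```

```bash
python3 -c "
from h import *
tq(); arc(-5.38,.15,10)"
```

```text
rad 26.11 phi 1.368 z 158.53 Ftang(resist) 5.57 Frad 1.32 Fz 5.61 clock 18.28
[[np.float64(-0.0026), np.float64(0.0029), 0.0007, 0, 0.01], [np.float64(-0.003), np.float64(0.0024), 0.0007, 0, 0.01], [np.float64(-0.0034), np.float64(0.002), 0.0007, 0, 0.01], [np.float64(-0.0036), np.float64(0.0014), 0.0007, 0, 0.01], [np.float64(-0.0038), np.float64(0.0009), 0.0007, 0, 0.01], [np.float64(-0.0039), np.float64(0.0003), 0.0007, 0, 0.01], [np.float64(-0.0039), np.float64(-0.0003), 0.0007, 0, 0.01], [np.float64(-0.0038), np.float64(-0.0009), 0.0007, 0, 0.01], [np.float64(-0.0036), np.float64(-0.0014), 0.0007, 0, 0.01], [np.float64(-0.0034), np.float64(-0.0019), 0.0007, 0, 0.01]] end phi -6.88
```

move_arm --pt "-0.0017 0.0035 0.0005 0 0.01" --pt "-0.0022 0.0032 0.0006 0 0.01"

```text
clock: 18.45
tool_pos: [0.547, -0.19, 0.3043]
eef_rot: [0.77, 0.639, -0.001, -0.005]
contact_force: [-4.5, 5.9, 5.3]
opening: 0.17
finger_force: 35.0
```

```bash
python3 -c "
from h import *
tq()"
```

```text
rad 26.31 phi 1.087 z 157.33 Ftang(resist) 7.22 Frad 1.81 Fz 5.33 clock 18.45
```

move_arm --pt "-0.0026 0.0029 0.0006 0 0.01" --pt "-0.003 0.0024 0.0006 0 0.01"

```text
clock: 18.62
tool_pos: [0.5518, -0.1952, 0.3032]
eef_rot: [0.769, 0.639, 0.0, -0.005]
contact_force: [-2.0, 9.2, 4.7]
opening: 0.172
finger_force: 35.0
```

```bash
python3 -c "
from h import *
tq()"
```

```text
rad 26.53 phi 0.822 z 156.20 Ftang(resist) 8.65 Frad 3.81 Fz 4.72 clock 18.62
```

move_arm --pt "0 0 0 0 0.01" --pt "0 0 0 0 0.01" --pt "0 0 0 0 0.01"

```text
clock: 18.87
tool_pos: [0.552, -0.1953, 0.3031]
eef_rot: [0.769, 0.639, 0.0, -0.005]
contact_force: [-1.7, 6.4, 3.6]
opening: 0.167
finger_force: 35.0
```

```bash
python3 -c "
from h import *
tq()"
```

```text
rad 26.69 phi 0.807 z 156.07 Ftang(resist) 6.19 Frad 2.33 Fz 3.64 clock 18.87
```

move_arm --pt "0 0 0 0 0.04" --pt "0 0 0 0 0.04" --pt "0 0 0 0 0.04" --pt "0 0 0 0 0.04" --pt "0 0 -0.01 0 0.04" --pt "0 0 -0.02 0 0.04" --pt "0 0 -0.03 0 0.04" --pt "0 0 -0.03 0 0.04" --pt "0 0 0 0 0.04" --pt "0 0 0 0 0.04"

```text
clock: 19.7
tool_pos: [0.5534, -0.2001, 0.3966]
eef_rot: [0.771, 0.637, 0.001, 0.002]
contact_force: [0.3, 0.4, -0.6]
opening: 0.452
finger_force: 0.0
```

move_arm --pt "0.02 -0.01 0 0 0.04" --pt "0.03 -0.02 0 0 0.04" --pt "0.03 -0.02 0 0 0.04" --pt "0.03 -0.02 0 0 0.04" --pt "0.03 -0.02 0 0 0.04" --pt "0.02 -0.01 0 0 0.04" --pt "0.01 0 0 0 0.04" --pt "0 0 0 0 0.04"

```text
clock: 20.37
tool_pos: [0.4867, -0.0117, 0.3938]
eef_rot: [0.769, 0.639, 0.0, -0.001]
contact_force: [-0.4, 0.3, -1.1]
opening: 0.453
finger_force: 0.0
```

```bash
python3 - <<'E'
from h import *
st()
for n in ("scene","side"):
    s=snapshot(n); save(s,n+"6.png")
    P=cloud(s)*1000; hsv=cv2.cvtColor(s["color"],cv2.COLOR_RGB2HSV); C=(P[...,:2]-O)@A.T
    m=(P[...,2]>36)&(P[...,2]<50)&(hsv[...,1]<70)&(hsv[...,2]>40)&(C[...,0]<35)&(C[...,0]>-40)&(C[...,1]<140)&(C[...,1]>-40)
    c=C[m]; print(n,len(c),np.median(P[m][:,2]),np.percentile(c[:,1],[0.5,99.5]),cv2.minAreaRect(P[m][:,:2].astype(np.float32)))
    for lo in (-25,50,105): 
        k=c[(c[:,1]>lo)&(c[:,1]<lo+15)]; print("   slice",lo,np.percentile(k[:,0],[3,97]).round(1) if len(k) else 0)
    red=((hsv[...,0]<8)|(hsv[...,0]>172))&(hsv[...,1]>110)&(np.hypot(C[...,0],C[...,1])<60)&(P[...,2]>125)&(P[...,2]<175)
    if red.any():
        v,u=np.nonzero(red); K=s["mtx"]; M=R.from_quat(s["orientation"]).as_matrix()
        d=M@np.array([(u.mean()-K[0,2])/K[0,0],-(v.mean()-K[1,2])/K[1,1],-1]); e=np.array(s["eye"]); p=e+d*(.150-e[2])/d[2]; q=A@(p[:2]*1000-O); print("   knob",q,"phi",np.arctan2(q[1],q[0]),P[red][:,2].max())
a=np.hstack([cv2.resize(cv2.imread("pics/scene6.png")[190:320,130:270],(400,372)),cv2.resize(cv2.imread("pics/side6.png")[220:350,240:380],(400,372))]); cv2.imwrite("pics/c6.png",a)
E
```

```text
t 20.37 clamp xy [-79.11 186.55] z 246.85 Fclamp [-0.42  0.2 ] Fz -1.09 open 39.9 grip 0.0
scene 773 40.50338069716452 [-27.10904025 118.56316568] ((537.360595703125, -164.72177124023438), (146.9017791748047, 37.80150604248047), 78.31464385986328)
   slice -25 [-18.2  15.9]
   slice 50 [-17.2  16.9]
   slice 105 [-16.4  17.6]
   knob [17.90318827 20.51443346] phi 0.8532637660816138 168.4071137679012
side 773 40.40261448803339 [-28.69123505 117.46674279] ((536.2760009765625, -164.79949951171875), (148.41734313964844, 37.1857795715332), 78.20236206054688)
   slice -25 [-18.9  13.6]
   slice 50 [-18.   14.7]
   slice 105 [-17.2  15.9]
   knob [16.41624599 20.83404132] phi 0.9034443862900495 167.06970329970085
```

View pics/c6.png

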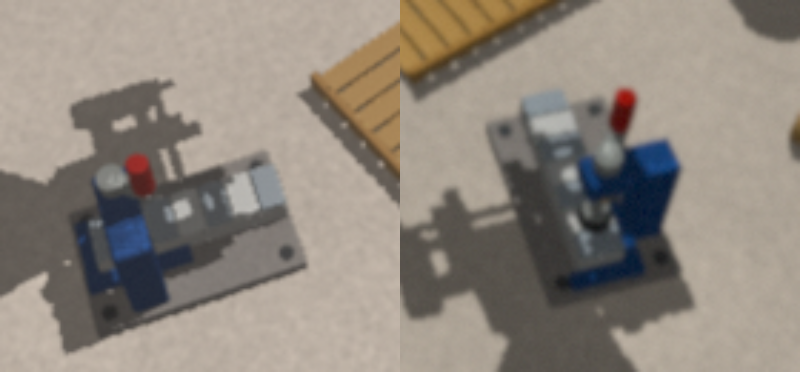

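Both panels show the pad down on the organizer, which sits flat at the fence and stop. The knob is where I left it (phi about 0.85) and the hand is away, so I'm handing in.

```bash
python3 -c "
from h import *
print(r.finish_job())"
```

```text
the job is handed in; nothing more can be done
None
```

I set the organizer flat against the fence and end stop, snugged the pad to about 14–20 N judged by the feel at the knob, moved the hand clear and handed the job in at about 20 s; no verdict came back.

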